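# Lock the turntable with its cam handle

## Robot

A 6-joint arm with a two-finger parallel gripper is mounted at the origin on the work surface. World frame = base frame: x ahead of the robot, y to its left, z up, the work surface at z = 0. Lengths are in mm, angles in degrees, forces in N, time in s.
With the tool pointing down it reaches from about 350 to 850 mm from the base axis. Payload 8.1 kg.
Tool frame: the origin (TCP) lies midway between the tips of the shut fingers; the grasp point (between the pads) lies 19 mm behind it (r.grasp_offset is the distance from the TCP to the grasp point, in mm); z points along the fingers, x is the direction in which the jaws open and shut, and the axes are right-handed (so a half turn about z gives the same grasp; the last joint's range is limited). The gripper opens to 85 mm and grips with 20 to 120 N. Pads are 22 mm wide; open, the fingers measure 114 mm over their backs; the gripper's body (76 mm by 85 mm) begins 54 mm behind the grasp point. The pads swing forward as they close: fully open they stand 13 mm farther back than shut.
Start: joints at [-4.893, 7.471, 85.268, -0, 87.261, -4.893], TCP at [600.004, 0.022, 194.592] pointing down, gripper open.
Joint ranges: [-169.43, 169.43], [-51.17, 129.36], [1.28, 143.12], [-76.62, 256.62], [0, 156.53], [-152.29, 152.29]. Speed limits (degrees/s): [136.94, 136.94, 159.86, 180, 180, 180].

## Interface

Orientations are given as [roll, pitch, yaw] about the fixed x, y, z axes, in that order (R = Rz(yaw) Ry(pitch) Rx(roll)).
In Python, from bench import r, optics, hand_in gives the robot as it stands.
- The arm moves only by the shell command python3 -m pendant 'ROWS' [FORCE]. ROWS is JSON, a list of rows, each a list of 5 numbers: the opening, from 0 (shut) to 1 (fully open), then the shift along the tool's x, y, z in mm, then the turn about the tool's z in degrees. A call has 1 to 10 rows; each row shifts and turns the commanded pose from where the row before left it, along the tool's axes as they then stand; what a row does not reach is not made up. A row lasts 1/10 s, in which the tool goes at most 50 mm and 8.59 degrees, less where a joint would pass 70% of its speed; a pose out of reach is approached as far as the arm can. A call with a gripper value outside its range is refused whole. The fingers move at their own pace and stop on an object; FORCE is the grip in N (left out, the last holds). Time passes only in rows, so rows that do not move let the fingers close. It gives the time, the measured TCP pose, the force and the opening at its end, in the units of the state.
- r.sense(): the state, without advancing time (a new reading comes with each control period).
- optics.snapshot(name): name is "scene" or "side" or "wrist"; returns (picture, depth): 400x640x3 uint8, blue, green, red; 400x640 float32, mm along the optical axis (not along the pixel's ray), 0 where there is no reading.
- optics.camera_params(name): a dict with "camera_matrix" (3x3 intrinsics, pixels), "eye" and "orientation" of the camera in the world. Camera axes: x right, y down, z forward; pixel columns grow to the right and rows downward; lengths in mm; the calibration is good to about 2 mm. The wrist camera is an equidistant fisheye: a pixel r from the principal point sees the ray r / f radians off the axis. A picture is of the moment at which its call begins: read the wrist's pose just before it. camera_params takes no time and is no camera call; for the wrist camera it gives the pose at the moment of the call.
- hand_in(): hands the job in, once; it reports no verdict.
Trained networks look in the newest picture that a camera, given by its name, has taken for a name from the list of things; names that differ only in an ending like _2 or _b are one class to them, and where a whole thing is asked for, a point or a joint stands for the part that bears it (a point fixed in the world has none). Each returns a list of dicts, best first, with "score" (0 to 1); they miss things now and then, are a little off and sometimes report something else, mostly with a low value. They report only what shows in the picture. A call takes as long as a camera call.
- optics.search_frame(camera, query): "at" ([x, y, z] in mm, in world coordinates, good to about 4 mm: the middle of the surface that is visible of it).
The state is a dict: "time": time; "joint_pos": joint angles; "qd": joint speeds; "joint_efforts": joint torques, N m; "tool_pos": TCP position; "tcp_rot": TCP orientation; "ft_force": force on the tool from outside, world axes, zero at the start; "wrist_torque": the same for the moment, N m; "finger_gap": finger opening in mm.
Only numpy, scipy, OpenCV 4.12 (cv2) and the standard library are available. Lean on these libraries where they do the work, as an engineer would, in place of code of your own. Each camera call takes 0.05 s, during which the arm holds its last target. There are 200 camera calls.

## Task

Lock the turntable: swing the steel latch handle anticlockwise (seen from above) by its upright black knob, up over the cam, until it drops fully down into its low notch, then let go of it. Do not turn the turntable in doing so.

Things in the scene. Friction and masses are not known exactly. Their poses are not given: they have to be found in the camera images.
- latch (a joint): turn of the latch handle about its upright post, rad, growing anticlockwise seen from above; starts at 0 to 0.35. From 0.5 to 1.1 its pin climbs a cam and the handle rises 8 mm; level to 1.27; by 1.4 it has dropped 18 mm, pressed down by a 7 N spring, into the notch (upright wall behind). Stop at 1.70. Turning takes 1 to 3 N at the knob; a tight grip may keep it from dropping until let go.
- latch_knob (a point): centre of the upright black bakelite knob on the handle's end: cylinder 26 mm wide, 50 tall, 100 mm from the post's axis, 82 mm above the counter at the start (90 on the cam, 72 in the notch), free all round. A steel bar 14 mm wide, 10 mm thick runs from the post to it, bar top 25 mm below this point. Opposite, a 68 mm tongue lies over the turntable's rim when locked.
- latch_pivot (a point): point on the axis of the steel latch post (14 mm across), 57 mm above the counter; the post's top is 72 mm above the counter. It stands on a fixed grey base plate (400 x 340 x 10 mm, with three wing nuts 30 mm tall) on the robot's side of the turntable.
- turntable (a joint): turn of the black bakelite turntable on its pivot, rad, 0 at the start, growing anticlockwise seen from above. It is a disc 270 mm across, its top 35 mm above the counter, its axis 185 mm beyond the latch post; it spins easily and carries a loose circular rule, compass, set square and small weight (48 mm tall).

How it is judged:
By the outcome, as a careful person would: the job done as asked, in the order asked, and still so for the second after the job is handed in, with the robot touching nothing.
It also fails if it takes over 35 s, if anything falls off the work surface, if the arm or the gripper's body presses on something with over 40 N, if the wrist force passes 120 N, or if a joint passes its speed limit or range.

## Working session

There is one attempt and no reset: what is moved stays moved. The work goes in short steps, Python scripts to look and compute and a shell command to move; the robot and the scene stay as the last step left them, time stands still between calls to the robot, and variables do not carry over. Pictures are saved under pics/ and viewed, about 8 in all and at most 12, crops included, and the job is handed in when it is done.

```bash
mkdir -p pics; python3 - <<'E'
from bench import r, optics
import cv2
s=r.sense(); print(s)
a,_=optics.snapshot("scene"); b,_=optics.snapshot("side")
cv2.imwrite("pics/a.png",cv2.vconcat([a,b])[:, :]) 
cv2.imwrite("pics/a.png",cv2.resize(cv2.vconcat([a,b]),(480,600)))
for c in("scene","side"):
  for q in("latch_knob","latch_pivot","turntable","latch"):
    print(c,q,optics.search_frame(c,q)[:3])
E
```

```text
{'time': 0.0, 'joint_pos': array([-4.89400763e+00,  7.51639529e+00,  8.53300573e+01,  1.56647596e-04,
        8.72610800e+01, -4.89292808e+00]), 'qd': array([ 0.06373345, -0.03662813,  0.01900624, -0.08987038,  0.02450061,
       -0.02422612]), 'joint_efforts': array([-1.90700346e-03, -5.69404185e+01, -5.00557995e+01, -2.19391650e-04,
        1.44415747e-02,  7.24149572e-05]), 'tool_pos': array([5.99377483e+02, 6.68177382e-02, 1.93523619e+02]), 'tcp_rot': array([-1.79990672e+02,  1.07127417e-01, -1.07846304e-03]), 'ft_force': array([-0.77553801, -0.0732168 , -0.55052636]), 'wrist_torque': array([-0.01709978, -0.01122704, -0.01849388]), 'finger_gap': 85.48394394287732}
scene latch_knob [{'at': [538.4, -44.0, 53.5], 'score': 0.77}]
scene latch_pivot [{'at': [787.7, -41.6, 7.8], 'score': 0.9}]
scene turntable [{'at': [778.7, -37.0, 34.6], 'score': 0.9}]
scene latch [{'at': [535.8, -43.8, 61.3], 'score': 0.77}]
side latch_knob [{'at': [540.2, -53.7, 55.7], 'score': 0.64}, {'at': [640.3, -111.6, 8.0], 'score': 0.26}]
side latch_pivot [{'at': [642.5, -112.0, 10.0], 'score': 0.6}]
side turntable [{'at': [710.8, -70.0, 32.6], 'score': 0.68}]
side latch [{'at': [536.4, -52.8, 58.7], 'score': 0.76}]
```

View pics/a.png

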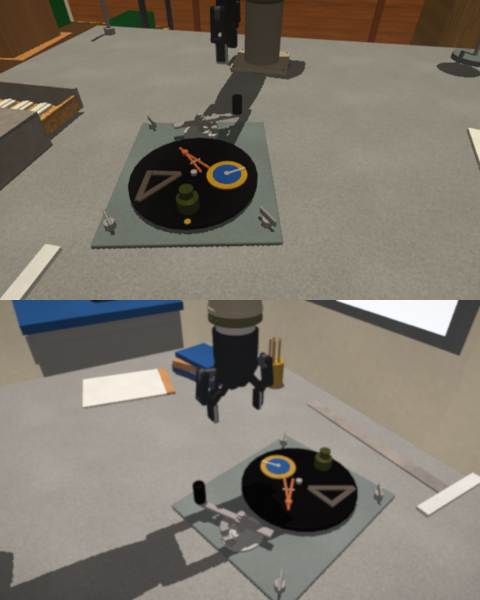

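Scene (top) shows the knob at about (237,103), with the bar and post in shadow near (205,122). In the side view the knob is at about (199,491) and the post near (228,535). Next I need close crops and depth.

```bash
cat > h.py <<'E'
from bench import r, optics
import numpy as np, cv2
from scipy.spatial.transform import Rotation as Ro
def cloud(n):
    im,d=optics.snapshot(n); p=optics.camera_params(n); K=np.array(p["camera_matrix"])
    o=np.array(p["orientation"],float); R=o if o.shape==(3,3) else Ro.from_euler("xyz",o,degrees=True).as_matrix()
    v,u=np.mgrid[:400,:640]; c=np.stack([(u-K[0,2])/K[0,0]*d,(v-K[1,2])/K[1,1]*d,d],-1)
    W=c@R.T+np.array(p["eye"]); W[d<=0]=np.nan
    return im,W
E
python3 - <<'E'
from h import *
out=[]
for n,(x,y) in {"scene":(290,130),"side":(310,290)}.items():
    im,W=cloud(n); z=W[...,2]
    ok=(W[...,0]>400)&(W[...,0]<640)&(abs(W[...,1]+60)<140)&(z<130)
    dark=im.max(-1)<60
    for nm,m in (("knob",ok&dark&(z>60)&(z<125)),("steel",ok&~dark&(z>35)&(z<80))):
        P=W[m]; print(n,nm,len(P)); 
        if len(P): print(np.median(P,0).round(),P.min(0).round(),P.max(0).round())
        if nm=="steel": print(P[::max(1,len(P)//25)].round().astype(int).tolist())
    x0,y0=(230,100) if n=="scene" else (230,230)
    out.append(cv2.resize(im[y0:y0+100,x0:x0+200],(600,300),interpolation=cv2.INTER_CUBIC))
cv2.imwrite("pics/b.png",cv2.vconcat(out))
E
```

```text
scene knob 330
[520.   4.  88.] [500. -10.  60.] [526.  15. 108.]
scene steel 774
[564. -78.  52.] [ 514. -147.   35.] [601.   9.  73.]
[[556, -92, 71], [564, -85, 72], [562, -78, 69], [565, -92, 67], [533, -33, 55], [568, -81, 68], [537, -30, 56], [566, -78, 65], [536, -27, 53], [553, -68, 56], [528, -14, 48], [545, -46, 52], [556, -67, 53], [575, -87, 60], [571, -115, 52], [553, -61, 48], [574, -86, 56], [580, -124, 52], [559, -71, 46], [578, -101, 52], [587, -133, 51], [573, -77, 49], [580, -104, 48], [592, -123, 51], [598, -135, 51], [598, -131, 49]]
side knob 424
[508.  -7.  91.] [498. -11.  60.] [520.  13. 108.]
side steel 1439
[551. -83.  53.] [ 498. -147.   35.] [635.  38.  79.]
[[635, 38, 35], [519, -13, 56], [535, -27, 56], [516, -22, 55], [528, -36, 56], [541, -48, 56], [541, -52, 55], [528, -41, 48], [552, -66, 55], [538, -57, 50], [562, -90, 67], [550, -87, 65], [551, -86, 60], [562, -98, 61], [556, -97, 58], [582, -109, 52], [547, -83, 43], [559, -101, 52], [572, -111, 52], [583, -119, 51], [518, -76, 43], [567, -113, 49], [585, -131, 53], [570, -122, 48], [583, -136, 51], [584, -143, 49]]
```

View pics/b.png

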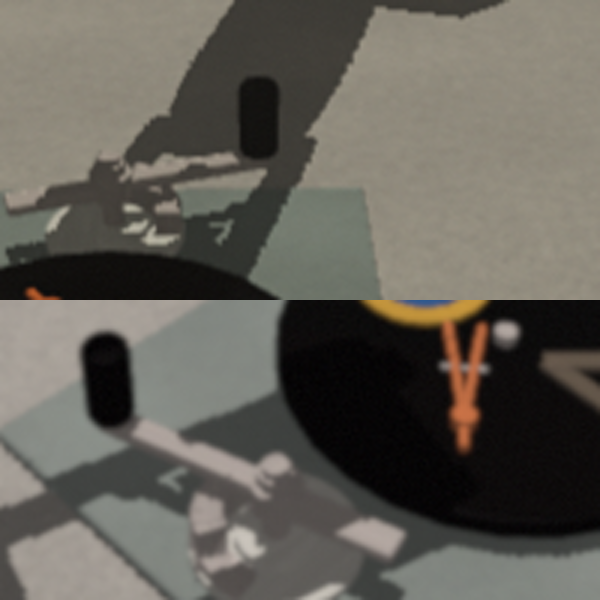

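Knob centre is about (512, 2) with its top at z 107, and the post is about (562, -85). They are 100 mm apart, as specified, and the handle bearing is about 120°. I'll move above the knob with the jaws along the tangent (yaw +30).

```bash
python3 -m pendant '[[1,-22,0,0,0],[1,-22,0,0,0],[1,-22,0,0,0],[1,-21,-2,0,0],[1,0,0,0,-7.5],[1,0,0,0,-7.5],[1,0,0,0,-7.5],[1,0,0,0,-7.5],[1,0,0,20,0],[1,0,0,0,0]]' 20
python3 - <<'E'
from h import *
im,_=optics.snapshot("wrist"); cv2.imwrite("pics/c.png",im); print(r.sense()["joint_pos"].round())
print(optics.search_frame("wrist","latch_knob"),optics.search_frame("wrist","latch_pivot"))
E
```

```text
time: 1.6
tool_pos: [511.5, 2.2, 172.3]
tcp_rot: [-179.9, 0.2, 30.0]
ft_force: [-0.7, 0.1, 0.4]
finger_gap: 85.2
[ -6.  -5. 101.   0.  85. -35.]
[{'at': [537.3, -42.5, 57.7], 'score': 0.77}] [{'at': [599.4, 6.1, 4.6], 'score': 0.73}]
```

View pics/c.png

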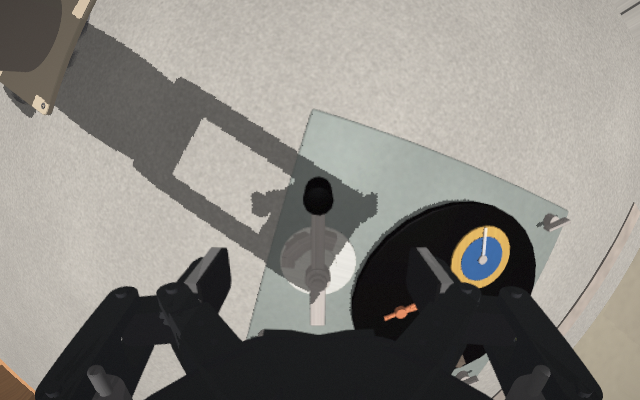

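The wrist view has the knob at (318,195), on the midline between the fingers at about 215 and 430. The bar runs vertically to the post at (318,278), so the alignment is good. I'll descend to z 64 and partly close the jaws to cage the knob.

```bash
python3 -m pendant '[[1,0,0,20,0],[1,0,0,20,0],[1,0,0,20,0],[1,0,0,20,0],[1,0,0,20,0],[1,0,0,8,0],[0.45,0,0,0,0],[0.45,0,0,0,0],[0.45,0,0,0,0],[0.45,0,0,0,0]]' 20
```

```text
time: 2.75
tool_pos: [513.9, 1.9, 67.8]
tcp_rot: [179.9, -0.1, 30.0]
ft_force: [-0.0, -0.1, -0.7]
finger_gap: 38.3
```

```bash
python3 -m pendant '[[0.45,-7,0.25,0,-4],[0.45,-7,0.25,0,-4],[0.45,-7,0.25,0,-4],[0.45,-7,0.25,0,-4],[0.45,-7,0.25,0,-4],[0.45,-7,0.25,0,-4],[0.45,-7,0.25,0,-4],[0.45,-7,0.25,0,-4],[0.45,-7,0.25,0,-4],[0.45,-7,0.25,0,-4]]' 20
cat > k.py <<'E'
from h import *
import sys
out=[]
for n in("scene","side"):
    im,W=cloud(n); z=W[...,2]
    m=(abs(W[...,0]-490)<60)&(abs(W[...,1]+60)<110)&(im.max(-1)<60)&(z>45)&(z<112)
    P=W[m]; print(n,len(P),np.nanpercentile(P,[2,50,98],axis=0).round().tolist())
    x0,y0=(230,90) if n=="scene" else (200,200)
    out.append(cv2.resize(im[y0:y0+120,x0:x0+240],(600,300),interpolation=cv2.INTER_CUBIC))
cv2.imwrite(sys.argv[1],cv2.vconcat(out))
s=r.sense(); print(s["ft_force"].round(1),s["tool_pos"].round(1),s["joint_pos"].round())
E
python3 k.py pics/d.png
```

```text
time: 3.75
tool_pos: [471.5, -48.9, 69.2]
tcp_rot: [179.7, -0.3, 70.2]
ft_force: [2.7, 13.1, 11.7]
finger_gap: 38.3
scene 295 [[464.0, -67.0, 61.0], [480.0, -41.0, 89.0], [484.0, -29.0, 111.0]]
side 170 [[456.0, -71.0, 64.0], [464.0, -53.0, 76.0], [478.0, -43.0, 106.0]]
[ 0.  -0.2  0. ] [470.4 -50.7  68.4] [-12.  -7. 113.   0.  73. -83.]
```

View pics/d.png

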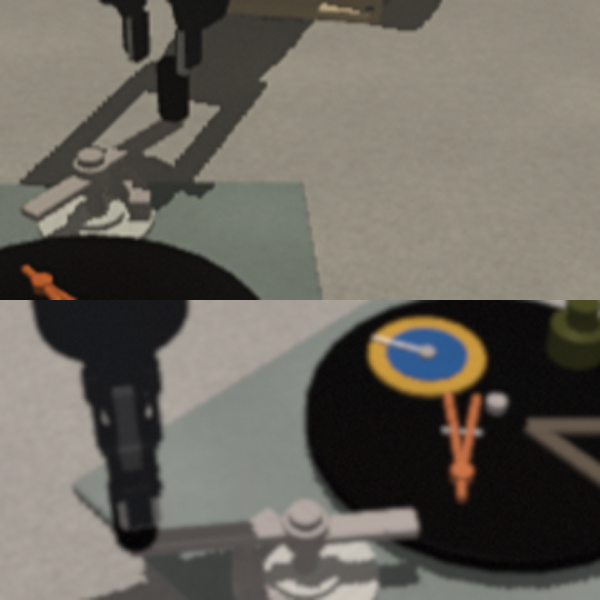

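The handle follows, with the knob between the fingers at about (172,90) in the top half and the turntable unmoved. I'll carry on over the cam.

```bash
python3 -m pendant '[[0.45,-7,0.25,0,-4],[0.45,-7,0.25,0,-4],[0.45,-7,0.25,0,-4],[0.45,-7,0.25,0,-4],[0.45,-7,0.25,0,-4],[0.45,-7,0.25,0,-4],[0.45,-5.2,0.15,0,-3],[0.45,0,0,0,0]]' 20
python3 k.py pics/e.png
```

```text
time: 4.65
tool_pos: [463.8, -97.8, 66.9]
tcp_rot: [180.0, 0.0, 97.0]
ft_force: [0.4, 1.5, 0.8]
finger_gap: 38.5
scene 294 [[458.0, -116.0, 48.0], [470.0, -91.0, 77.0], [475.0, -81.0, 109.0]]
side 486 [[448.0, -107.0, 50.0], [456.0, -102.0, 80.0], [469.0, -77.0, 110.0]]
[0.3 0.1 0.1] [463.7 -97.1  66.8] [ -18.   -7.  113.   -0.   73. -115.]
```

View pics/e.png

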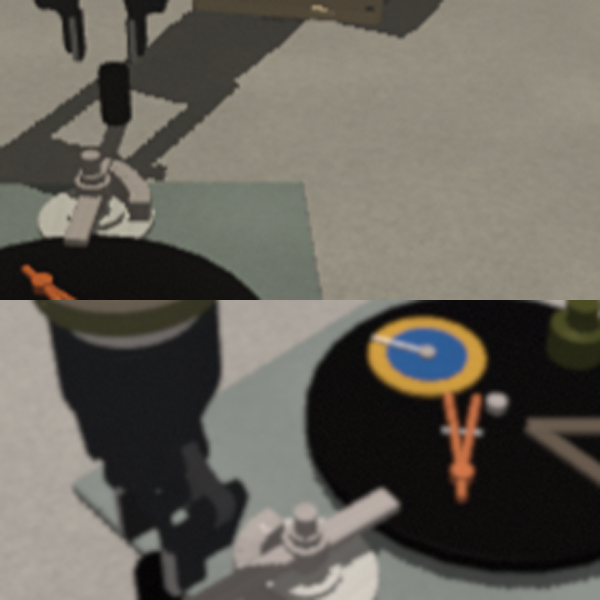

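It looks dropped: the knob is lower, its bottom near z 48. I'll measure bar and knob heights numerically before pushing further.

```bash
cat > m.py <<'E'
from h import *
for n in("scene","side"):
    im,W=cloud(n); x,y,z=np.moveaxis(W,-1,0); lo=im.max(-1)
    bar=(x>475)&(x<545)&(abs(y+92)<25)&(lo>60)&(z>30)&(z<85)
    t=(x>570)&(x<635)&(abs(y+80)<45)&(lo>60)&(z>36)&(z<85)
    k=(abs(x-463)<20)&(abs(y+95)<40)&(lo<60)&(z>35)&(z<125)
    for nm,m in(("bar",bar),("tongue",t),("knob",k)):
        P=W[m]
        if len(P)>5: print(n,nm,len(P),np.percentile(P,[2,50,90,98],axis=0).round().tolist())
    P=W[bar|t]; 
    if len(P)>5:
        vx,vy,x0,y0=cv2.fitLine(P[:,:2].astype(np.float32),cv2.DIST_L1,0,.01,.01).ravel(); print("axis deg",np.degrees(np.arctan2(vy,vx))%180)
E
python3 m.py
```

```text
scene bar 172 [[476.0, -97.0, 32.0], [519.0, -84.0, 45.0], [534.0, -70.0, 47.0], [537.0, -68.0, 47.0]]
scene tongue 238 [[571.0, -91.0, 37.0], [598.0, -80.0, 42.0], [627.0, -73.0, 46.0], [628.0, -71.0, 50.0]]
scene knob 361 [[457.0, -126.0, 48.0], [470.0, -92.0, 83.0], [474.0, -82.0, 117.0], [477.0, -66.0, 123.0]]
axis deg 3.450682
side bar 545 [[477.0, -98.0, 38.0], [513.0, -91.0, 45.0], [536.0, -80.0, 47.0], [543.0, -69.0, 48.0]]
side tongue 355 [[572.0, -92.0, 36.0], [600.0, -83.0, 42.0], [621.0, -74.0, 43.0], [626.0, -72.0, 45.0]]
side knob 619 [[448.0, -129.0, 50.0], [457.0, -102.0, 90.0], [466.0, -77.0, 118.0], [470.0, -76.0, 123.0]]
axis deg 5.474832
```

The bar top is at z 46–47, which is the notch level (72−25). I'll nudge a few degrees further for margin, then open, recentre on the knob and lift straight up.

```bash
python3 -m pendant '[[0.45,-5.2,0.15,0,-3],[0.45,-3,0,0,-1],[0.45,0,0,0,0],[0.6,5,0,0,0],[1,0,0,0,0],[1,0,0,0,0],[1,0,0,0,0],[1,0,0,0,0],[1,0,0,0,0]]' 20
python3 -m pendant '[[1,0,0,-12,0],[1,0,0,-15,0],[1,0,0,-20,0],[1,0,0,-20,0],[1,0,0,-20,0],[1,0,0,-20,0],[1,0,0,-15,0],[1,0,0,0,0],[1,0,0,0,0]]' 20
python3 m.py; python3 k.py pics/f.png
```

```text
time: 5.75
tool_pos: [464.0, -100.3, 66.6]
tcp_rot: [180.0, 0.0, 101.0]
ft_force: [-0.2, 0.2, -0.3]
finger_gap: 85.6
time: 6.65
tool_pos: [464.1, -100.4, 188.6]
tcp_rot: [180.0, 0.0, 101.0]
ft_force: [0.2, -0.6, -0.0]
finger_gap: 86.1
scene bar 168 [[478.0, -96.0, 32.0], [519.0, -84.0, 45.0], [535.0, -70.0, 47.0], [538.0, -68.0, 47.0]]
scene tongue 245 [[571.0, -92.0, 36.0], [598.0, -80.0, 42.0], [626.0, -73.0, 46.0], [628.0, -71.0, 51.0]]
scene knob 291 [[456.0, -104.0, 46.0], [471.0, -91.0, 77.0], [474.0, -83.0, 95.0], [474.0, -82.0, 97.0]]
axis deg 3.53297
side bar 553 [[477.0, -98.0, 38.0], [513.0, -91.0, 45.0], [537.0, -80.0, 47.0], [544.0, -69.0, 48.0]]
side tongue 344 [[573.0, -91.0, 37.0], [600.0, -83.0, 42.0], [621.0, -75.0, 43.0], [625.0, -72.0, 45.0]]
side knob 549 [[448.0, -106.0, 50.0], [458.0, -102.0, 84.0], [467.0, -92.0, 96.0], [470.0, -86.0, 97.0]]
axis deg 5.283947
scene 293 [[456.0, -104.0, 47.0], [470.0, -91.0, 77.0], [475.0, -82.0, 96.0]]
side 551 [[448.0, -106.0, 51.0], [458.0, -102.0, 84.0], [470.0, -87.0, 97.0]]
[0.1 0.4 0.1] [ 463.3 -100.   187.3] [ -18.  -12.  105.    0.   87. -119.]
```

View pics/f.png

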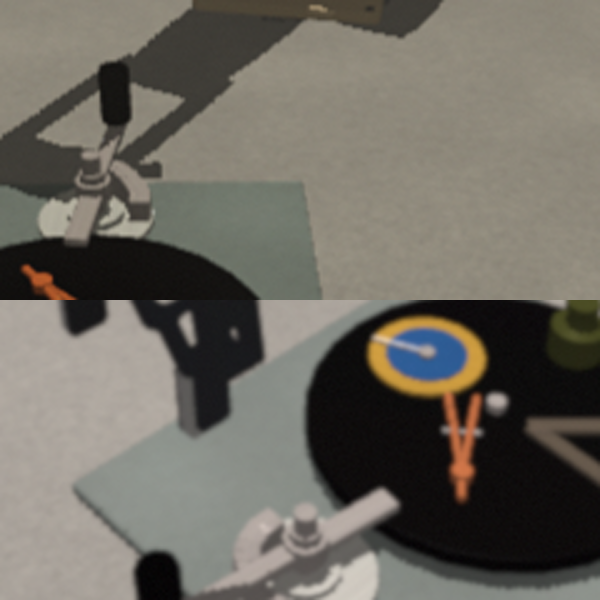

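The gripper is clear. The knob top is at z 97 and the bar top at 47, so the latch is fully in the notch, with the tongue over the rim. The items on the turntable look unchanged.

```bash
python3 -c "
from bench import hand_in
print(hand_in())"
```

```text
the job is handed in; nothing more can be done
None
```

The turntable is locked: the latch handle is fully down in its notch and the gripper has let go. The whole job took about 7 s of the 35 s allowed.

**What I did:** I closed the fingers loosely around the knob (38 mm gap) and swung the handle anticlockwise about 65° over the cam. It dropped into the notch under its own spring. I then opened the gripper and lifted 120 mm clear.

**Last checks:**
- **Heights:** After release, the knob top measured 97 mm above the counter and the bar top 47 mm, matching the notch figures.
- **Tongue:** It reaches about 15 mm over the turntable's rim by the measured positions.
- **Turntable:** It and its loose items look unmoved between the pictures. I compared these by eye and did not measure the angle.
- **Force:** The highest wrist force I read, only at the end of each move, was about 18 N, during the climb. It was about zero after release.

A final small nudge for margin did not move the handle noticeably. The scene and side cameras gave its angle about 2° apart (3.5° and 5.3°), which is within measuring error.

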